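# Lay out the cold plating station

### The arm

A 6-joint arm with a two-finger parallel gripper is mounted at the origin on a cart in front of the work surface, level with it; the furniture and walls round the work are solid. World frame = base frame: x ahead of the robot, y to its left, z up, the work surface at z = 0. Lengths are in m, angles in rad, forces in N, time in s.
With the tool pointing down it reaches from about 0.4 to 0.825 m from the base axis. Payload 7 kg.
Tool frame: the origin (TCP) lies at the very end of the fingers, on their centre line; the grasp point (between the pads) lies 19 mm behind it (grip_depth is the distance from the TCP to the grasp point, in m); z points along the fingers, y is the line along which they close (so a half turn about z gives the same grasp; the last joint's range is limited). The gripper opens to 85 mm and grips with 20 to 120 N. Pads are 22 mm wide; open, the fingers measure 114 mm over their backs; the gripper's body (76 mm by 85 mm) begins 54 mm behind the grasp point. The pads swing forward as they close: fully open they stand 13 mm farther back than shut.
Start: joints at [-1.001, 0.359, 0.012, 0, -1.224, -0.288], TCP at [0.188, -0.648, 0.231] pointing down, gripper open.
Joint ranges: [-3.07, 3.07], [-1.43, 2.12], [-1.02, 1.25], [-3.03, 1.67], [-3.05, -0], [-3.03, 3.03]. Speed limits (rad/s): [2.39, 2.39, 3.01, 3.14, 3.14, 3.14].

### API

Orientations are given as a unit quaternion [w, x, y, z].
In Python, from plant import * gives the robot as it stands.
- The arm moves only by the shell command python3 -m pendant 'ROWS'. ROWS is JSON, a list of rows, each a list of 7 numbers: the opening, from -1 (shut) to 1 (fully open), then the shift along the tool's x, y, z in mm, then the turn, a rotation vector about the tool's x, y, z in rad. A call has 1 to 10 rows; each row shifts and turns the commanded pose from where the row before left it, along the tool's axes as they then stand; what a row does not reach is not made up. A row lasts 1/8 s, in which the tool goes at most 62.5 mm and 10.7 degrees, less where a joint would pass 70% of its speed; a pose out of reach is approached as far as the arm can. A call with a gripper value outside its range is refused whole. The fingers move at their own pace and stop on an object; the grip force is fixed at half the most. Time passes only in rows, so rows that do not move let the fingers close. It gives the time, the measured TCP pose, the force, the opening and the grip force at its end, in the units of the state.
- read_state(): the state, without advancing time (a new reading comes with each control period).
- capture(name): name is "scene" or "top" or "wrist"; returns the picture (400x640x3 uint8, blue, green, red); there is no depth.
- calibration(name): a dict with "K" (3x3 intrinsics, pixels), "k1" (the pictures are not rectified: a ray, as slopes to the right and down, at radius r is drawn at 1 + k1 r^2 times it, then the intrinsics apply), "R" (3x3) and "t" (3): a world point X has camera coordinates R X + t. Camera axes: x right, y down, z forward; pixel columns grow to the right and rows downward; lengths in m; the calibration is good to about 2 mm. A picture is of the moment at which its call begins: read the wrist's pose just before it. calibration takes no time and is no camera call; for the wrist camera it gives the pose at the moment of the call.
- finish_job(): hands the job in; it is judged then, once.
The state is a dict: "time_s": time; "qpos": joint angles; "joint_vel": joint speeds; "effort": joint torques, N m; "tcp_pos": TCP position; "tcp_rot": TCP orientation; "contact_force": force on the tool from outside, world axes, zero at the start; "ft_torque": the same for the moment, N m; "finger_gap": finger opening in m; "grip_force": force on a finger pad.
Only numpy, scipy, OpenCV 4.12 (cv2) and the standard library are available. Lean on these libraries where they do the work, as an engineer would, in place of code of your own. Each camera call takes 0.05 s, during which the arm holds its last target. There are 200 camera calls.

### The job

Lay out the plating station: move the red-capped bottle from the blue cold pack to the middle of the cryo box's lid, and stand the brown bottle in the middle of the cold pack instead. Stand the beaker on the table between the two, opposite the middle of the cryo box side that faces the cold pack, with about 3 cm clear between beaker and box, and cover it with the pink petri dish laid flat and centred on its rim. Leave all upright and let go, and do not shift the pale dish, the timer or the tape roll.

Things in the scene. Friction and masses are not known exactly. Their poses are not given: they have to be found in the camera images.
- cold_pack: Blue hard-shell cold pack lying flat, 160 (its x) x 110 (its y) mm, flat top 28 mm above the table, with a small white filler cap near one corner standing 3 mm higher. It is fixed to the table. Origin: centre of its underside, z up. The red-capped bottle stands on it at the start.
- cryo_box: Closed cryo box with a pale blue-grey lid (small printed label on it) and white lower part, 104 x 104 mm, 52 mm high, flat lid, sides along its x and y axes (turned at most 0.4 rad from the world axes, as is the cold pack). It is fixed to the table. The cold pack lies to its left or its right (its +y or -y side), whichever the start draws. Origin: centre of its underside, z up. 
- red_bottle: Small white round bottle with a red screw cap, body 34 mm across up to 46 mm, cap 26 mm across, 62 mm high. Origin: centre of its underside, z up. 
- brown_bottle: Brown (amber) round bottle with a black screw cap, body 50 mm across up to 67 mm, cap 34 mm across, 89 mm high. Origin: centre of its underside, z up. 
- beaker: Empty clear plastic beaker, open at the top, 56 mm across at the rim, about 46 mm at the foot, 69 mm high; may be gripped from outside across the wall. Origin: centre of its underside, z up. 
- pink_dish: Closed round petri dish with pink medium, 60 mm across, 15 mm high. Origin: centre of its underside, z up. 
- pale_dish: Closed round petri dish, colourless to pale grey, 60 mm across, 15 mm high; a bystander. Origin: centre of its underside, z up. 
- timer: White square bench timer lying on its back, 66 x 66 mm, 19 mm high; a bystander. Origin: centre of its underside, z up. 
- tape_roll: Green roll of tape lying flat, 76 mm across, 19 mm high; a bystander. Origin: centre of its underside, z up. 
Not all that is in view belongs to the job. Leave any green or turquoise look-alike of the red_bottle alone.

How it is judged:
By the outcome, as a careful person would: the job done as asked, in the order asked, and still so for the second after the job is handed in, with the robot touching nothing.
It also fails if it takes over 96 s, if anything falls off the work surface, if the arm or the gripper's body presses on something with over 40 N, if the wrist force passes 120 N, or if a joint passes its speed limit or range.

## Working session

There is one attempt and no reset: what is moved stays moved. The work goes in short steps, Python scripts to look and compute and a shell command to move; the robot and the scene stay as the last step left them, time stands still between calls to the robot, and variables do not carry over. Pictures are saved under pics/ and viewed, at most 14 in all, crops included, and the job is handed in when it is done.

```bash
ls; mkdir -p pics; python3 - <<'E'
from plant import *
import cv2,numpy as np
s=read_state(); print(s['time_s'],s['tcp_pos'],s['tcp_rot'],s['finger_gap'])
for n in('scene','top'):
    cv2.imwrite(f'pics/{n}0.png',capture(n)); c=calibration(n); print(n,{k:np.round(v,3).tolist() for k,v in c.items()})
E
```

```text
pics
0.0 [ 0.18754387 -0.64792684  0.23038129] [-1.97337363e-04 -1.40371782e-01  9.90098523e-01  7.98743445e-04] 0.08575471089674878
scene {'K': [[454.574, 0.0, 329.294], [0.0, 454.574, 194.207], [0.0, 0.0, 1.0]], 'k1': 0.005, 'R': [[-0.442, -0.897, 0.022], [-0.569, 0.261, -0.78], [0.693, -0.357, -0.626]], 't': [0.203, 0.373, 0.9]}
top {'K': [[442.722, 0.0, 307.772], [0.0, 442.722, 203.884], [0.0, 0.0, 1.0]], 'k1': -0.053, 'R': [[-0.058, -0.998, 0.004], [-0.974, 0.056, -0.219], [0.218, -0.016, -0.976]], 't': [-0.022, 0.576, 1.195]}
```

View pics/scene0.png

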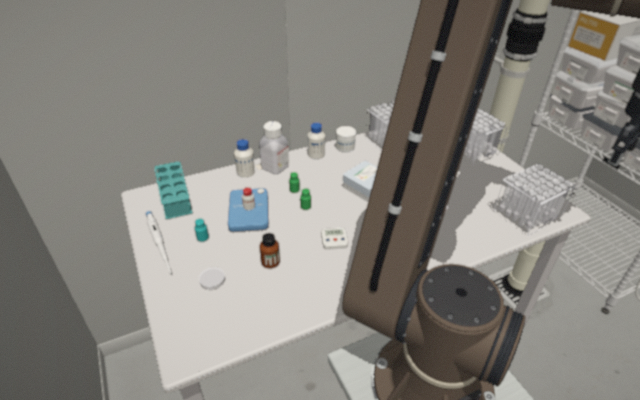

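View pics/top0.png

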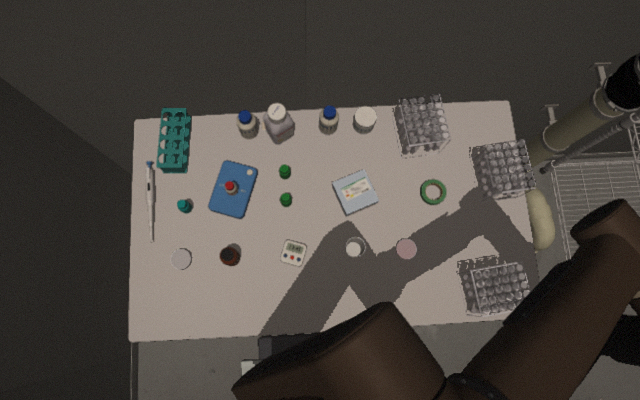

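Top view candidates for the red bottle: red cap on the blue pack (231,187) is my choice. The look-alikes are green (285,171) and (286,199), and turquoise (184,206). Others: brown (230,256), beaker (355,245), pink dish (405,249), box (355,192). The bystanders are the pale dish (181,259), timer (293,252) and tape (433,192).

```bash
cat > h.py <<'E'
from plant import *
import cv2,numpy as np
from scipy.spatial.transform import Rotation as Ro
def cast(c,px,z):
    """pixels (n,2) -> world points on plane z"""
    px=np.atleast_2d(np.asarray(px,float)); K=c['K']
    d=(px-[K[0][2],K[1][2]])/[K[0][0],K[1][1]]; u=d.copy()
    for _ in range(10): u=d/(1+c['k1']*(u**2).sum(1,keepdims=True))
    R=np.array(c['R']);t=np.array(c['t']); o=-R.T@t
    v=np.c_[u,np.ones(len(u))]@R
    return o+v*((z-o[2])/v[:,2])[:,None]
def proj(c,X):
    Y=np.atleast_2d(X)@np.array(c['R']).T+np.array(c['t']); u=Y[:,:2]/Y[:,2:]
    u=u*(1+c['k1']*(u**2).sum(1,keepdims=True)); K=c['K']
    return u*[K[0][0],K[1][1]]+[K[0][2],K[1][2]]
def blob(img,lo,hi,roi=None):
    """largest HSV blob contour in roi x0,y0,x1,y1"""
    h=cv2.cvtColor(img,cv2.COLOR_BGR2HSV)
    h[...,0]=(h[...,0].astype(int)+90)%180   # hue shifted by 90: red is mid-range
    m=cv2.inRange(h,lo,hi)
    if roi: 
        k=np.zeros_like(m);k[roi[1]:roi[3],roi[0]:roi[2]]=255;m&=k
    cs=cv2.findContours(m,cv2.RETR_EXTERNAL,cv2.CHAIN_APPROX_NONE)[0]
    return max(cs,key=cv2.contourArea)[:,0,:] if cs else None
def yaw(s): # world angle of tool x and y axis
    w=s['tcp_rot'];R=Ro.from_quat([w[1],w[2],w[3],w[0]]).as_matrix()
    return R
def delta(target,psi=None):
    """tool-frame shift mm to target tcp; turn about tool z so tool y lies along world angle psi (mod pi)"""
    s=read_state();R=yaw(s);d=R.T@(np.array(target)-s['tcp_pos'])*1000
    out=[np.round(d,1)]
    if psi is not None:
        a=np.arctan2(R[1,1],R[0,1]); t=(psi-a+np.pi/2)%np.pi-np.pi/2
        out.append(('turn_z',round(-t,3)))
    tilt=R[:,2]; out.append(('toolz',np.round(tilt,3),'q6',round(s['qpos'][5],2)))
    return out
E
python3 - <<'E'
from h import *
im=capture('top');c=calibration('top')
def rect(name,cn,z):
    p=cast(c,cn,z)[:,:2].astype(np.float32)*1000; r=cv2.minAreaRect(p); print(name,np.round(r[0],1),np.round(r[1],1),r[2]); return r
def circ(name,cn,z):
    p=cast(c,cn,z)[:,:2].astype(np.float32)*1000; (x,y),r=cv2.minEnclosingCircle(p); e=cv2.fitEllipse(p) if len(p)>5 else None
    print(name,np.round([x,y,r],1),np.round(e[0],1),np.round(e[1],1))
# hue shifted +90 : red 90, blue 105->15, pink ~ 85, orange 100
rect('pack',blob(im,(5,100,50),(30,255,255),(195,145,270,230)),.026)
rect('box',blob(im,(5,15,110),(30,90,255),(322,160,390,225)),.052)
circ('redcap',blob(im,(80,130,60),(98,255,255),(215,170,250,205)),.062+.028)
circ('pink',blob(im,(70,25,50),(105,255,255),(385,230,425,270)),.012)
circ('brown',blob(im,(88,60,10),(115,255,150),(210,235,250,275)),.06)
for n,p,z in (('beaker',(355,245),.05),('pale',(181,259),.015),('timer',(293,252),.019),('tape',(433,192),.019),('g1',(285,171),.05),('g2',(286,199),.05),('teal',(184,206),.05)): print(n,np.round(cast(c,p,z)[0]*1000))
t=cv2.resize(im[140:275,165:455],None,fx=2.75,fy=2.75,interpolation=cv2.INTER_CUBIC); cv2.imwrite('pics/crop1.png',t)
E
```

```text
pack [641.4 163.4] [107.8 156.9] 70.7080307006836
box [ 563.4 -221.6] [0. 0.] 0.0
redcap [634.  163.6  12.4] [633.9 163.4] [20.6 24. ]
pink [ 432.5 -328.9   81.3] [ 434.7 -328.7] [129.2 136.7]
brown [438.5 171.6  29.2] [438.6 172. ] [47.5 56.4]
beaker [ 450. -181.   50.]
pale [443. 320.  15.]
timer [444.  -5.  19.]
tape [ 599. -430.   19.]
g1 [679.   6.  50.]
g2 [595.   7.  50.]
teal [591. 302.  50.]
```

View pics/crop1.png

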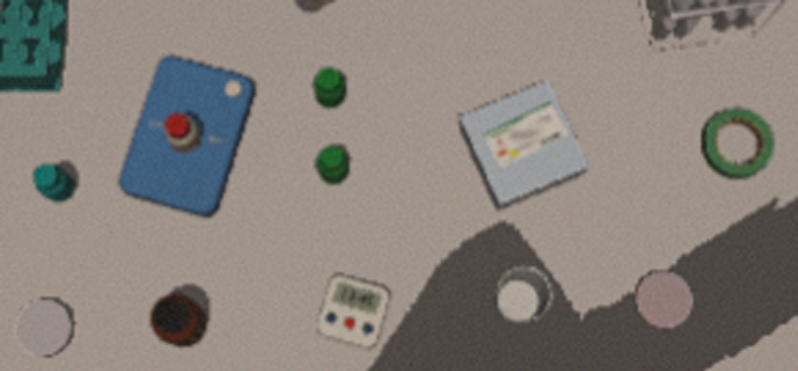

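The crop confirms the red cap on the blue pack at top (231,187), with the greens and the turquoise standing off the pack. Next I move over the beaker and box area, looking with the wrist camera on the way.

```bash
python3 - <<'E'
from h import *
c=calibration('top')
p=np.array([(460,113),(547,82),(587,170),(500,207)])/2.75+[165,140]
q=cast(c,p,.052)[:,:2]*1000; print(q.round(1),q.mean(0),cv2.minAreaRect(q.astype(np.float32)))
print(delta([.50,-.21,.33]), delta([.45,-.30,.33],1.2))
w=calibration('wrist');R=np.array(w['R']);print(np.round(R,3),-R.T@w['t'],w['K'],w['k1'])
E
```

```text
[[ 640.  -129.7]
 [ 668.9 -224.6]
 [ 570.7 -258.3]
 [ 536.6 -164.2]] [ 604.0520032  -194.21058996] ((604.1045532226562, -194.43212890625), (108.94336700439453, 100.09034729003906), 18.42638397216797)
[array([-421.8,  334. ,  -99. ]), ('toolz', array([-0.   ,  0.001, -1.   ]), 'q6', np.float64(-0.29))] [array([-348.8,  261.5,  -99.1]), ('turn_z', np.float64(0.653)), ('toolz', array([-0.   ,  0.001, -1.   ]), 'q6', np.float64(-0.29))]
[[-0.278  0.961  0.001]
 [ 0.922  0.267  0.279]
 [ 0.268  0.079 -0.96 ]] [ 0.11783552 -0.66731819  0.37374515] [[354.71296428   0.         322.44558611]
 [  0.         354.71296428 204.12327369]
 [  0.           0.           1.        ]] -0.07813757860856943
```

```bash
python3 -m pendant '[[1,-42,39,-11,0,0,0],[1,-42,39,-11,0,0,0],[1,-42,39,-11,0,0,0],[1,-42,39,-11,0,0,0],[1,-42,39,-11,0,0,0],[1,-42,39,-11,0,0,0],[1,-42,39,-11,0,0,0],[1,-42,39,-11,0,0,0],[1,-42,39,-11,0,0,0],[1,0,0,0,0,0,0]]'; python3 - <<'E'
from h import *
import pickle
c=calibration('wrist');im=capture('wrist');cv2.imwrite('pics/w1.png',im);pickle.dump(c,open('pics/w1.pkl','wb'));print(read_state()['tcp_pos'])
E
```

```text
time_s: 1.4
tcp_pos: [0.455, -0.2033, 0.3309]
tcp_rot: [0.001, -0.143, 0.99, -0.0]
contact_force: [0.5, -0.1, 0.7]
finger_gap: 0.0854
grip_force: 0.0
[ 0.4539386  -0.20449467  0.33038939]
```

View pics/w1.png

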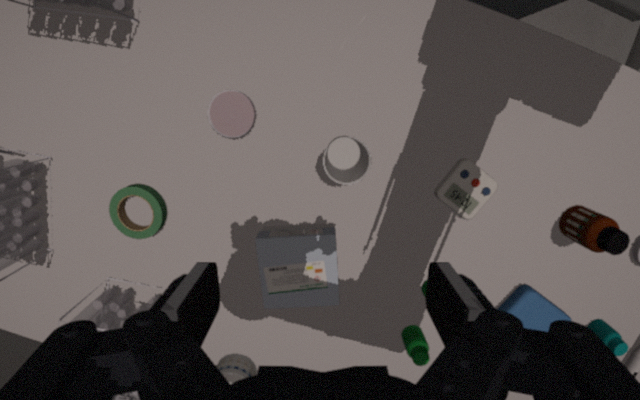

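Wrist view: pink dish (232,114), beaker foot disc (343,154) with rim outline about (346,160), and the box lid with near corners (257,236) and (336,232).

```bash
python3 - <<'E'
from h import *
import pickle
c=pickle.load(open('pics/w1.pkl','rb'));im=cv2.imread('pics/w1.png');h=cv2.cvtColor(im,cv2.COLOR_BGR2HSV)
def circ(m,roi,z,n):
    k=np.zeros_like(m);k[roi[1]:roi[3],roi[0]:roi[2]]=255
    cs=cv2.findContours(m&k,cv2.RETR_EXTERNAL,cv2.CHAIN_APPROX_NONE)[0];a=max(cs,key=cv2.contourArea)[:,0]
    p=cast(c,a,z)[:,:2].astype(np.float32)*1000;e=cv2.fitEllipse(p);print(n,np.round(e[0],1),np.round(e[1],1))
print(h[114,232],h[114,270],h[154,343],h[140,310],h[250,300],h[225,320],h[180,350])
hs=h.copy()
pm=((h[...,1]>h[114,270,1]+12)&((h[...,0]>150)|(h[...,0]<8))).astype(np.uint8)*255
circ(pm,(200,80,265,150),.012,'pink')
bm=(h[...,2]>(int(h[154,343,2])+int(h[140,310,2]))//2).astype(np.uint8)*255
circ(bm,(322,130,368,180),.002,'foot')
q=cast(c,[(257,236),(336,232),(340,305),(264,308)],.052)[:,:2]*1000;print(q.round(1),q.mean(0))
crop=np.hstack([cv2.resize(im[120:200,300:390],None,fx=4.4,fy=4.4,interpolation=2),cv2.resize(im[220:320,245:355],None,fx=3.52,fy=3.52,interpolation=2)])
cv2.imwrite('pics/crop2.png',crop);print(crop.shape)
E
```

```text
[178  36 127] [  7  25 135] [ 10  21 143] [ 13  27 134] [ 0  0 72] [ 0 24 64] [ 3 33 86]
pink [ 446.3 -343. ] [13.6 20. ]
foot [ 441.6 -177.1] [39.4 39.9]
[[ 567.9 -256. ]
 [ 534.  -160.9]
 [ 634.1 -124.4]
 [ 668.3 -222.7]] [ 601.07326176 -190.99557865]
(352, 783, 3)
```

View pics/crop2.png

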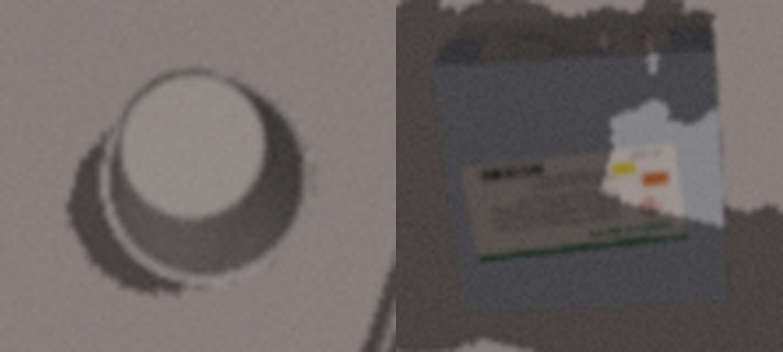

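Crop shows the beaker foot disc and rim ring clearly, rim centre about (345.7,160). Box lid corners refine to (256.1,239), (336.5,234.2), (339.3,304.4), (264,307.8). On to the red bottle for a second view.

```bash
python3 - <<'E'
from h import *
import pickle
c=pickle.load(open('pics/w1.pkl','rb'));im=cv2.imread('pics/w1.png')
q=cast(c,[(256.1,239),(336.5,234.2),(339.3,304.4),(264,307.8)],.052)[:,:2]*1000;print(q.round(1),q.mean(0),cv2.minAreaRect(q.astype(np.float32)))
print('rim',cast(c,(345.7,160),.069)*1000)
a=cv2.GaussianBlur(im,(3,3),0).astype(int);m=((a[...,2]-a[...,1])>(22)).astype(np.uint8)*255
k=np.zeros_like(m);k[80:150,195:270]=255
cs=cv2.findContours(cv2.morphologyEx(m&k,cv2.MORPH_CLOSE,np.ones((5,5))),0,cv2.CHAIN_APPROX_NONE)[0];g=max(cs,key=cv2.contourArea)[:,0]
e=cv2.fitEllipse(cast(c,g,.012)[:,:2].astype(np.float32)*1000);print('pink',e, g.mean(0), 'c15',cast(c,(232,114),.012)*1000)
print(delta([.59,.163,.24]))
E
```

```text
[[ 572.2 -256.2]
 [ 536.7 -159.4]
 [ 633.4 -125.6]
 [ 668.  -222.8]] [ 602.59354711 -190.98160322] ((602.3572387695312, -191.07334899902344), (102.45663452148438, 103.67665100097656), 19.576801300048828)
rim [[ 440.52062561 -178.51655046   69.        ]]Traceback (most recent call last):
  File "<stdin>", line 8, in <module>
ValueError: max() iterable argument is empty
```

```bash
python3 -m pendant '[[1,-33.5,45,13,0,0,0],[1,-33.5,45,13,0,0,0],[1,-33.5,45,13,0,0,0],[1,-33.5,45,13,0,0,0],[1,-33.5,45,13,0,0,0],[1,-33.5,45,13,0,0,0],[1,-33.5,45,13,0,0,0],[1,0,0,0,0,0,0]]'; python3 - <<'E'
from h import *
import pickle
c=calibration('wrist');im=capture('wrist');cv2.imwrite('pics/w2.png',im);pickle.dump(c,open('pics/w2.pkl','wb'));print(read_state()['tcp_pos'])
print('exp red',proj(c,[.634,.163,.09]),proj(c,[.634,.163,.028]))
a=cv2.imread('pics/w1.png')[114,205:290:6].tolist();print(a)
E
```

```text
time_s: 2.45
tcp_pos: [0.591, 0.1631, 0.2364]
tcp_rot: [-0.002, -0.141, 0.99, -0.001]
contact_force: [-1.0, -0.6, -0.1]
finger_gap: 0.0853
grip_force: 0.0
[0.59070776 0.16169212 0.2373896 ]
exp red [[307.42938285 237.0064043 ]] [[309.88015931 215.30858652]]
[[121, 125, 134], [108, 106, 124], [108, 107, 125], [108, 107, 125], [110, 109, 128], [108, 108, 125], [108, 107, 123], [109, 108, 127], [106, 105, 120], [124, 126, 135], [121, 126, 135], [124, 125, 136], [123, 127, 136], [121, 124, 135], [122, 124, 133]]
```

View pics/w2.png

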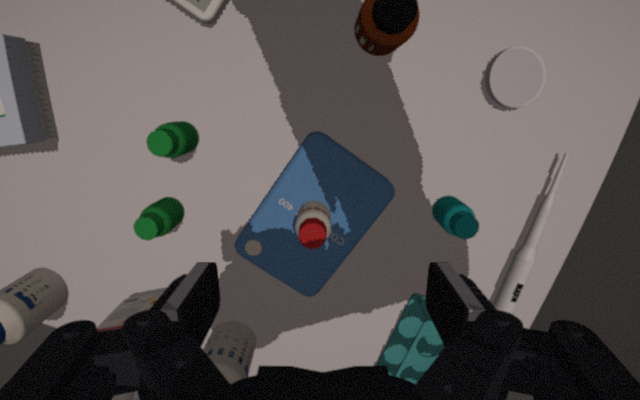

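Red cap at (313,233), pack corners about (317,131), (394,190), (310,297), (236,243), filler cap (253,248), brown bottle (388,22).

```bash
python3 - <<'E'
from h import *
import pickle
c=pickle.load(open('pics/w2.pkl','rb'));im=cv2.imread('pics/w2.png')
g=blob(im,(80,120,50),(100,255,255),(290,200,340,260))
e=cv2.fitEllipse(cast(c,g,.09)[:,:2].astype(np.float32)*1000);print('cap',np.round(e[0],1),e[1], cast(c,[(313,233)],.09)*1000)
g=blob(im,(5,90,30),(35,255,255),(220,120,410,310))
r=cv2.minAreaRect(cast(c,g,.026)[:,:2].astype(np.float32)*1000);print('pack',r)
c1=pickle.load(open('pics/w1.pkl','rb'));a=cv2.GaussianBlur(cv2.imread('pics/w1.png'),(3,3),0)
m=(a[...,1]<116).astype(np.uint8)*255;k=np.zeros_like(m);k[85:145,200:265]=255
g=max(cv2.findContours(m&k,0,cv2.CHAIN_APPROX_NONE)[0],key=cv2.contourArea)[:,0]
e=cv2.fitEllipse(cast(c1,g,.010)[:,:2].astype(np.float32)*1000);print('pink',e)
x,y=cast(c,(313,233),.09)[0][:2]
print(delta([x,y,.042]))
E
```

```text
cap [629.5 166. ] (23.381860733032227, 27.8099422454834) [[629.04253192 166.658633    90.        ]]
pack ((637.87646484375, 166.73641967773438), (107.68925476074219, 158.0331573486328), 70.84481811523438)
pink ((434.0671691894531, -327.7003173828125), (59.44301986694336, 61.75431823730469), 75.43953704833984)
[array([-38.8,  -5.7, 195.3]), ('toolz', array([-0.003, -0.002, -1.   ]), 'q6', np.float64(-1.87))]
```

```bash
python3 -m pendant '[[1,-39,-7,20,0,0,0],[1,0,0,50,0,0,0],[1,0,0,50,0,0,0],[1,0,0,45,0,0,0],[1,0,0,30,0,0,0],[1,0,0,0,0,0,0]]'; python3 -m pendant '[[-1,0,0,0,0,0,0],[-1,0,0,0,0,0,0],[-1,0,0,0,0,0,0],[-1,0,0,0,0,0,0],[-1,0,0,0,0,0,0]]'
```

```text
time_s: 3.25
tcp_pos: [0.6287, 0.1631, 0.0423]
tcp_rot: [-0.002, -0.139, 0.99, -0.001]
contact_force: [-0.4, -0.0, 0.2]
finger_gap: 0.0854
grip_force: 0.0
time_s: 3.88
tcp_pos: [0.6311, 0.1662, 0.046]
tcp_rot: [0.001, -0.141, 0.99, 0.0]
contact_force: [-1.3, 0.1, 7.6]
finger_gap: 0.0329
grip_force: 59.1
```

```bash
python3 -m pendant '[[-1,0,0,-30,0,0,0],[-1,0,0,-50,0,0,0],[-1,0,0,0,0,0,0]]'; python3 - <<'E'
from h import *
for i in range(3):
    s=read_state();print(s['tcp_pos'],s['contact_force'],s['finger_gap'])
print(delta([.603,-.192,.13]))
E
```

```text
time_s: 4.25
tcp_pos: [0.6328, 0.1671, 0.1293]
tcp_rot: [0.004, -0.141, 0.99, 0.001]
contact_force: [1.1, 1.2, -1.0]
finger_gap: 0.0327
grip_force: 59.5
[0.63276414 0.16711707 0.12930373] [ 1.12483486  1.18266014 -0.97738411] 0.03267437802289188
[0.63276414 0.16711707 0.12930373] [ 1.12483486  1.18266014 -0.97738411] 0.03267437802289188
[0.63276414 0.16711707 0.12930373] [ 1.12483486  1.18266014 -0.97738411] 0.03267437802289188
[array([ 128.8, -336.6,   -2.2]), ('toolz', array([ 0.007,  0.003, -1.   ]), 'q6', np.float64(-1.84))]
```

```bash
python3 -m pendant '[[-1,21.5,-56,0,0,0,0],[-1,21.5,-56,0,0,0,0],[-1,21.5,-56,0,0,0,0],[-1,21.5,-56,0,0,0,0],[-1,21.5,-56,0,0,0,0],[-1,21.5,-56,0,0,0,0],[-1,0,0,0,0,0,0],[-1,0,0,0,0,0,0]]'; python3 - <<'E'
from h import *
import pickle
print(delta([.603,-.192,.08]))
c=calibration('wrist');im=capture('wrist');cv2.imwrite('pics/w3.png',im);pickle.dump(c,open('pics/w3.pkl','wb'))
E
```

```text
time_s: 5.25
tcp_pos: [0.5994, -0.193, 0.1239]
tcp_rot: [-0.0, -0.14, 0.99, 0.0]
contact_force: [0.2, 0.5, 0.4]
finger_gap: 0.0327
grip_force: 59.8
[array([-3.8, -0. , 43.9]), ('toolz', array([-0.,  0., -1.]), 'q6', np.float64(-1.29))]
```

View pics/w3.png

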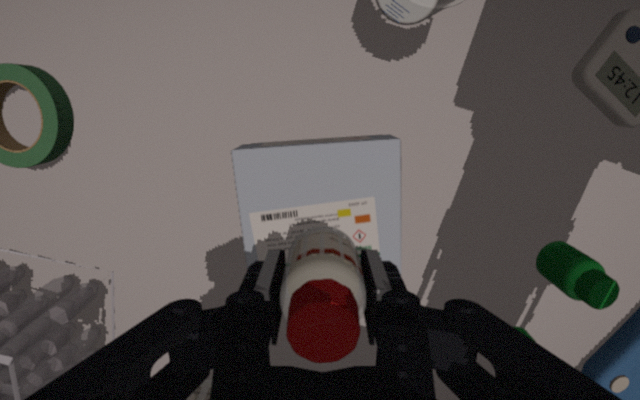

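Lid near corners at (234,150) and (398,139), bottle held upright. The lid centre follows from this close edge.

```bash
python3 - <<'E'
from h import *
import pickle
c=pickle.load(open('pics/w3.pkl','rb'))
q=cast(c,[(234,150),(398,139.5)],.052)[:,:2]; e=q[1]-q[0];L=np.linalg.norm(e);e/=L;n=np.array([e[1],-e[0]])
ctr=q.mean(0)+.052*n; print(q.round(4),L,'ctr',ctr,'yaw',np.degrees(np.arctan2(n[1],n[0])))
print('bottle foot px check',cast(c,(322,235),.107)) 
print(delta([ctr[0],ctr[1],.075]))
E
```

```text
[[ 0.5716 -0.2559]
 [ 0.538  -0.1621]] 0.09960344782786 ctr [ 0.60376509 -0.19146604] yaw 19.700142741528758
bottle foot px check [[ 0.58926688 -0.19503733  0.107     ]]
[array([-4.2, -0.3, 49. ]), ('toolz', array([-0.,  0., -1.]), 'q6', np.float64(-1.29))]
```

```bash
python3 -m pendant '[[-1,-4,0,25,0,0,0],[-1,0,0,23,0,0,0],[-1,0,0,0,0,0,0]]'; python3 -m pendant '[[-1,0,0,3,0,0,0],[-1,0,0,0,0,0,0]]';python3 -m pendant '[[-1,0,0,2,0,0,0],[-1,0,0,0,0,0,0]]'
```

```text
time_s: 5.68
tcp_pos: [0.6026, -0.1901, 0.0746]
tcp_rot: [-0.002, -0.141, 0.99, 0.0]
contact_force: [-0.3, -0.3, -1.0]
finger_gap: 0.0326
grip_force: 59.8
time_s: 5.92
tcp_pos: [0.6042, -0.1913, 0.0742]
tcp_rot: [0.001, -0.141, 0.99, -0.0]
contact_force: [-0.7, -0.5, -0.6]
finger_gap: 0.0329
grip_force: 59.8
time_s: 6.18
tcp_pos: [0.6037, -0.1917, 0.0716]
tcp_rot: [0.0, -0.14, 0.99, -0.0]
contact_force: [-1.0, 0.7, -1.3]
finger_gap: 0.0328
grip_force: 59.8
```

```bash
python3 -m pendant '[[-1,0,0,2,0,0,0],[-1,0,0,0,0,0,0]]'|sed -n '2p;4p'; python3 -m pendant '[[-1,0,0,1,0,0,0],[-1,0,0,0,0,0,0]]'|sed -n '2p;4p'
```

```text
tcp_pos: [0.6039, -0.1918, 0.07]
contact_force: [-1.6, 0.2, 5.3]
tcp_pos: [0.6039, -0.1919, 0.07]
contact_force: [-4.7, 1.8, 11.7]
```

```bash
python3 -m pendant '[[1,0,0,0,0,0,0],[1,0,0,0,0,0,0],[1,0,0,0,0,0,0],[1,0,0,0,0,0,0],[1,0,0,-20,0,0,0],[1,0,0,-50,0,0,0],[1,0,0,-50,0,0,0],[1,40,0,-10,0,0,0],[1,0,0,0,0,0,0]]'; python3 - <<'E'
from h import *
import pickle
print(read_state()['tcp_pos'])
c=calibration('wrist');im=capture('wrist');cv2.imwrite('pics/w4.png',im);pickle.dump(c,open('pics/w4.pkl','wb'))
g=blob(im,(80,120,50),(100,255,255),(250,150,400,380));print(g.min(0),g.max(0))
e=cv2.fitEllipse(cast(c,g,.112)[:,:2].astype(np.float32)*1000);print('cap',np.round(e[0],1),e[1])
print('expected cap px',proj(c,[.6038,-.1918,.114]),'foot',proj(c,[.6038,-.1918,.052]))
E
```

```text
time_s: 7.8
tcp_pos: [0.564, -0.2032, 0.2]
tcp_rot: [0.001, -0.14, 0.99, -0.0]
contact_force: [1.3, -0.8, 0.4]
finger_gap: 0.0854
grip_force: 0.0
[ 0.5639502  -0.20322829  0.20003204]
[306 246] [338 283]
cap [ 602.5 -191.4] (23.129823684692383, 29.332738876342773)
expected cap px [[320.89686519 267.32872453]] foot [[321.20935973 235.46381469]]
```

View pics/w4.png

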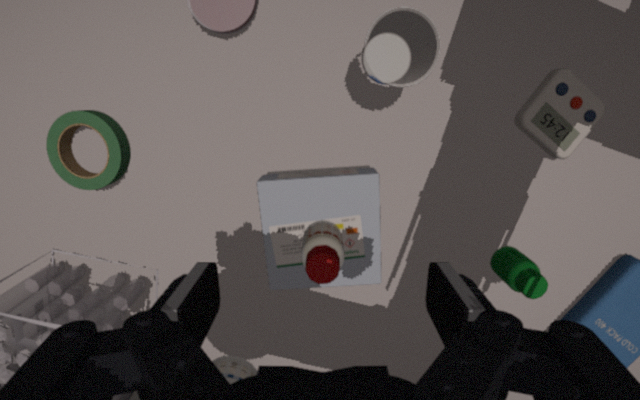

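Red bottle stands at the lid's diagonal crossing (expected foot (321,235), lid diagonals cross (321,234)). Next is the brown bottle.

```bash
python3 -m pendant '[[1,5,57,-7,0,0,0],[1,5,57,-7,0,0,0],[1,5,57,-7,0,0,0],[1,5,57,-7,0,0,0],[1,5,57,-7,0,0,0],[1,5,57,-7,0,0,0],[1,5,57,-7,0,0,0],[1,0,0,0,0,0,0],[1,0,0,0,0,0,0]]'; python3 - <<'E'
from h import *
import pickle
print(read_state()['tcp_pos'])
c=calibration('wrist');im=capture('wrist');cv2.imwrite('pics/w5.png',im);pickle.dump(c,open('pics/w5.pkl','wb'))
E
```

```text
time_s: 8.98
tcp_pos: [0.4205, 0.1712, 0.2467]
tcp_rot: [-0.0, -0.141, 0.99, -0.0]
contact_force: [-0.1, -0.5, -0.8]
finger_gap: 0.0852
grip_force: 0.0
[0.42048317 0.17116572 0.2467363 ]
```

View pics/w5.png

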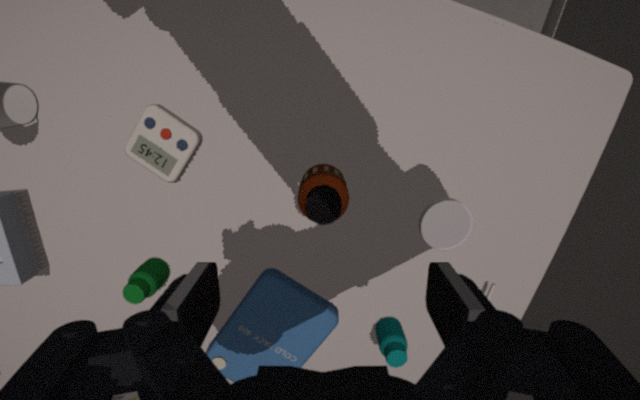

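Brown cap top at about (323,206); pale dish (446,224) is well clear of the fingers.

```bash
python3 - <<'E'
from h import *
import pickle
c=pickle.load(open('pics/w5.pkl','rb'));im=cv2.imread('pics/w5.png')
g=cv2.cvtColor(im,cv2.COLOR_BGR2GRAY);m=(cv2.GaussianBlur(g,(3,3),0)<22).astype(np.uint8)*255
k=np.zeros_like(m);k[180:230,298:352]=255
q=max(cv2.findContours(m&k,0,cv2.CHAIN_APPROX_NONE)[0],key=cv2.contourArea)[:,0]
e=cv2.fitEllipse(cast(c,q,.087)[:,:2].astype(np.float32)*1000);print(e,q.min(0),q.max(0),'manual',cast(c,(323.5,206),.089))
x,y=e[0][0]/1e3,e[0][1]/1e3;print(delta([x,y,.032]))
E
```

```text
((435.0913391113281, 177.07681274414062), (31.873741149902344, 34.437923431396484), 109.33763885498047) [305 185] [341 222] manual [[0.43607084 0.17776947 0.089     ]]
[array([-15.9,   2.5, 214.7]), ('toolz', array([-0.001, -0.001, -1.   ]), 'q6', np.float64(-2.11))]
```

```bash
python3 -m pendant '[[1,-16.5,2.5,20,0,0,0],[1,0,0,55,0,0,0],[1,0,0,55,0,0,0],[1,0,0,50,0,0,0],[1,0,0,34,0,0,0],[1,0,0,0,0,0,0],[-1,0,0,0,0,0,0],[-1,0,0,0,0,0,0],[-1,0,0,0,0,0,0],[-1,0,0,0,0,0,0]]'; python3 -m pendant '[[-1,0,0,0,0,0,0],[-1,0,0,-30,0,0,0],[-1,0,0,-50,0,0,0],[-1,0,0,-20,0,0,0],[-1,0,0,0,0,0,0]]'; python3 - <<'E'
from h import *
print(delta([.639,.1655,.13]))
E
```

```text
time_s: 10.28
tcp_pos: [0.4368, 0.1783, 0.0351]
tcp_rot: [0.001, -0.141, 0.99, 0.001]
contact_force: [0.7, -1.3, 7.3]
finger_gap: 0.049
grip_force: 61.4
time_s: 10.9
tcp_pos: [0.4366, 0.1786, 0.1357]
tcp_rot: [0.002, -0.14, 0.99, 0.002]
contact_force: [0.1, -0.8, -1.2]
finger_gap: 0.0491
grip_force: 62.4
[array([-190.8,  -68.9,    6.4]), ('toolz', array([ 0.004,  0.004, -1.   ]), 'q6', np.float64(-2.1))]
```

```bash
python3 -m pendant '[[-1,-47.7,-17.2,0,0,0,0],[-1,-47.7,-17.2,0,0,0,0],[-1,-47.7,-17.2,0,0,0,0],[-1,-47.7,-17.2,0,0,0,0],[-1,0,0,0,0,0,0],[-1,0,0,0,0,0,0]]'; python3 - <<'E'
from h import *
import pickle
print(delta([.639,.1655,.07]),read_state()['tcp_pos'])
c=calibration('wrist');im=capture('wrist');cv2.imwrite('pics/w6.png',im);pickle.dump(c,open('pics/w6.pkl','wb'))
g=blob(im,(5,90,30),(35,255,255),(150,60,520,399))
p=cast(c,g,.028)[:,:2]*1000
# line fits on the pack's two near sides
for yaw in (70.8,):
    a=np.radians(70.8);u=np.array([np.cos(a),np.sin(a)]);v=np.array([-u[1],u[0]])
    print('along u',(p@u).min(),(p@u).max(),'along v',(p@v).min(),(p@v).max(),'ctr guess',np.array([639,165.5])@np.c_[u,v])
E
```

```text
time_s: 11.65
tcp_pos: [0.6372, 0.1641, 0.1315]
tcp_rot: [-0.001, -0.14, 0.99, -0.0]
contact_force: [0.4, -0.1, -1.6]
finger_gap: 0.0491
grip_force: 62.7
[array([-2.3,  0.8, 61.5]), ('toolz', array([-0.003, -0.001, -1.   ]), 'q6', np.float64(-1.84))] [0.637195   0.16414047 0.13153734]
along u 313.6030717356208 420.1335608032887 along v -625.8508416907538 -469.9267180763217 ctr guess [ 366.44007654 -549.02907055]
```

View pics/w6.png

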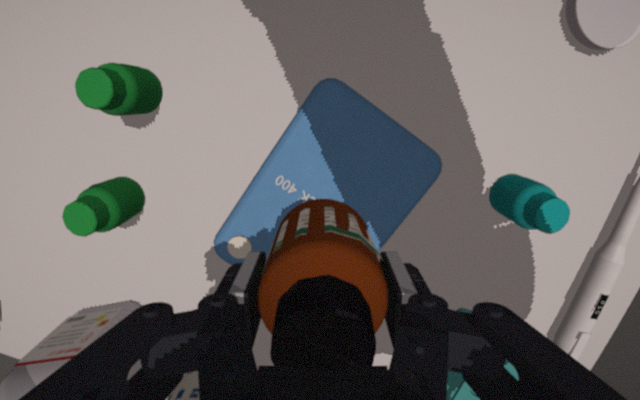

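Pack edges fit my centre (639,165.5) within a millimetre; bottle held upright. Lowering.

```bash
python3 -m pendant '[[-1,-2,1,35,0,0,0],[-1,0,0,27,0,0,0],[-1,0,0,0,0,0,0]]'|sed -n '2p;4p'; python3 -m pendant '[[-1,0,0,3,0,0,0],[-1,0,0,0,0,0,0]]'|sed -n '2p;4p';python3 -m pendant '[[-1,0,0,2,0,0,0],[-1,0,0,0,0,0,0]]'|sed -n '2p;4p'
```

```text
tcp_pos: [0.6374, 0.1658, 0.0696]
contact_force: [-0.1, -0.2, -1.3]
tcp_pos: [0.6403, 0.1667, 0.0697]
contact_force: [-0.3, -0.2, -1.6]
tcp_pos: [0.6399, 0.1662, 0.0666]
contact_force: [0.2, -0.4, -1.3]
```

```bash
python3 -m pendant '[[-1,0,0,2,0,0,0],[-1,0,0,0,0,0,0]]'|sed -n '2p;4p'; python3 -m pendant '[[-1,0,0,1.5,0,0,0],[-1,0,0,0,0,0,0]]'|sed -n '2p;4p';python3 -m pendant '[[-1,0,0,1,0,0,0],[-1,0,0,0,0,0,0]]'|sed -n '2p;4p'
```

```text
tcp_pos: [0.6397, 0.1661, 0.064]
contact_force: [-0.1, 0.4, -1.1]
tcp_pos: [0.6399, 0.1662, 0.0632]
contact_force: [-0.4, 0.3, 1.9]
tcp_pos: [0.64, 0.1663, 0.0632]
contact_force: [-4.4, -0.8, 9.7]
```

```bash
python3 -m pendant '[[1,0,0,0,0,0,0],[1,0,0,0,0,0,0],[1,0,0,0,0,0,0],[1,0,0,-20,0,0,0],[1,0,0,-50,0,0,0],[1,0,0,-50,0,0,0],[1,55,0,-40,0,0,0],[1,0,0,-10,0,0,0],[1,0,0,0,0,0,0]]'; python3 - <<'E'
from h import *
import pickle
print(read_state()['tcp_pos'])
c=calibration('wrist');im=capture('wrist');cv2.imwrite('pics/w7.png',im);pickle.dump(c,open('pics/w7.pkl','wb'))
g=blob(im,(5,90,30),(35,255,255),(150,60,520,399));a=np.radians(70.8);u=np.array([np.cos(a),np.sin(a)]);v=np.array([-u[1],u[0]])
p=cast(c,g,.028)[:,:2]*1000; print('pack',cv2.minAreaRect(p.astype(np.float32)))
gr=cv2.GaussianBlur(cv2.cvtColor(im,cv2.COLOR_BGR2GRAY),(3,3),0);m=(gr<22).astype(np.uint8)*255
t=proj(c,[.639,.166,.117])[0].astype(int);print('exp cap',t);k=np.zeros_like(m);k[t[1]-28:t[1]+28,t[0]-28:t[0]+28]=255
q=max(cv2.findContours(m&k,0,cv2.CHAIN_APPROX_NONE)[0],key=cv2.contourArea)[:,0]
print('cap',cv2.fitEllipse(cast(c,q,.115)[:,:2].astype(np.float32)*1000),q.min(0),q.max(0))
print('to beaker view',delta([.42,-.18,.25]))
E
```

```text
time_s: 14.45
tcp_pos: [0.5917, 0.1524, 0.2296]
tcp_rot: [0.001, -0.141, 0.99, 0.0]
contact_force: [-0.2, -0.2, -0.1]
finger_gap: 0.0849
grip_force: 0.0
[0.59167321 0.15242929 0.22955987]
pack ((637.2364501953125, 166.20635986328125), (107.36976623535156, 157.0734405517578), 71.12796783447266)
exp cap [320 261]
cap ((637.1101684570312, 166.5126953125), (31.890649795532227, 38.37306594848633), 107.85668182373047) [302 236] [342 280]
to beaker view [array([ 257.1, -271.5,  -21.9]), ('toolz', array([-0.,  0., -1.]), 'q6', np.float64(-1.86))]
```

Brown bottle's cap (637,166.5) and pack centre (637,166) agree. Now the beaker.

```bash
python3 -m pendant '[[1,36.7,-38.8,-3,0,0,0],[1,36.7,-38.8,-3,0,0,0],[1,36.7,-38.8,-3,0,0,0],[1,36.7,-38.8,-3,0,0,0],[1,36.7,-38.8,-3,0,0,0],[1,36.7,-38.8,-3,0,0,0],[1,36.7,-38.8,-3,0,0,0],[1,0,0,0,0,0,0],[1,0,0,0,0,0,0]]'; python3 - <<'E'
from h import *
import pickle
print(read_state()['tcp_pos'])
c=calibration('wrist');im=capture('wrist');cv2.imwrite('pics/w8.png',im);pickle.dump(c,open('pics/w8.pkl','wb'))
print(proj(c,[[.4415,-.178,0],[.4415,-.178,.069],[.434,-.328,.015]]))
E
```

```text
time_s: 15.62
tcp_pos: [0.4201, -0.1803, 0.2484]
tcp_rot: [-0.001, -0.14, 0.99, 0.0]
contact_force: [0.1, 0.1, -0.5]
finger_gap: 0.0855
grip_force: 0.0
[ 0.42013684 -0.18029616  0.24844447]
[[318.02575422 187.19741825]
 [317.22176266 204.09016266]
 [185.00812857 146.3536656 ]]
```

View pics/w8.png

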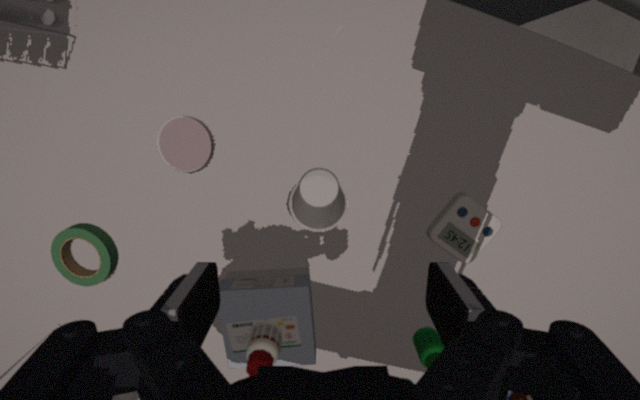

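Beaker foot (319,187), rim (317,203): matches (0.4415,-0.178). I turn the gripper so the fingers close along the box's side, which keeps them clear of the box at placing.

```bash
python3 -m pendant '[[1,-20.5,-4,20,0,0,0.17],[1,0,0,20,0,0,0.17],[1,0,0,20,0,0,0.17],[1,0,0,20,0,0,0.17],[1,0,0,10,0,0,0.17],[1,0,0,10,0,0,0.17],[1,0,0,10,0,0,0.17],[1,0,0,10,0,0,0.17],[1,0,0,0,0,0,0.16],[1,0,0,0,0,0,0]]'; python3 - <<'E'
from h import *
print(delta([.4413,-.178,.027],.335))
E
```

```text
time_s: 16.92
tcp_pos: [0.4413, -0.1773, 0.1289]
tcp_rot: [-0.0, 0.579, 0.815, -0.0]
contact_force: [0.2, -0.4, 0.0]
finger_gap: 0.0857
grip_force: 0.0
[array([-7.000e-01, -1.000e-01,  1.019e+02]), ('turn_z', np.float64(0.001)), ('toolz', array([-0.001, -0.   , -1.   ]), 'q6', np.float64(-2.84))]
```

q6 sits near its limit, so I use the equivalent half-turn grasp.

```bash
python3 -m pendant '[[1,0,0,0,0,0,-0.18],[1,0,0,0,0,0,-0.18],[1,0,0,0,0,0,-0.18],[1,0,0,0,0,0,-0.18],[1,0,0,0,0,0,-0.18],[1,0,0,0,0,0,-0.18],[1,0,0,0,0,0,-0.18],[1,0,0,0,0,0,-0.18],[1,0,0,0,0,0,-0.18],[1,0,0,0,0,0,-0.18]]' >/dev/null;  python3 -m pendant '[[1,0,0,0,0,0,-0.18],[1,0,0,0,0,0,-0.18],[1,0,0,0,0,0,-0.18],[1,0,0,0,0,0,-0.18],[1,0,0,0,0,0,-0.18],[1,0,0,0,0,0,-0.18],[1,0,0,0,0,0,-0.18],[1,0,0,0,0,0,-0.08],[1,0,0,0,0,0,0]]'; python3 - <<'E'
from h import *
print(delta([.4413,-.178,.027],.335))
E
```

```text
time_s: 19.3
tcp_pos: [0.4412, -0.1778, 0.1295]
tcp_rot: [0.0, 0.815, -0.58, -0.0]
contact_force: [1.0, 0.5, 0.4]
finger_gap: 0.0855
grip_force: 0.0
[array([  0.2,  -0. , 102.5]), ('turn_z', np.float64(-0.001)), ('toolz', array([-0., -0., -1.]), 'q6', np.float64(0.3))]
```

```bash
python3 -m pendant '[[1,0,0,45,0,0,0],[1,0,0,40,0,0,0],[1,0,0,17,0,0,0],[1,0,0,0,0,0,0],[-1,0,0,0,0,0,0],[-1,0,0,0,0,0,0],[-1,0,0,0,0,0,0],[-1,0,0,0,0,0,0]]'; python3 -m pendant '[[-1,0,0,-20,0,0,0],[-1,0,0,-40,0,0,0],[-1,0,0,0,0,0,0]]'; python3 - <<'E'
from h import *
a=.335;print(delta([.6037-.109*np.sin(a),-.1918+.109*np.cos(a),.09],a))
E
```

```text
time_s: 20.3
tcp_pos: [0.4418, -0.1784, 0.0289]
tcp_rot: [-0.001, 0.814, -0.581, 0.001]
contact_force: [-0.5, -0.2, 5.8]
finger_gap: 0.0531
grip_force: 61.8
time_s: 20.68
tcp_pos: [0.4432, -0.1784, 0.0909]
tcp_rot: [-0.002, 0.814, -0.581, 0.003]
contact_force: [-0.0, 0.5, -0.8]
finger_gap: 0.0533
grip_force: 63.0
[array([ -44.1, -147.1,    1.7]), ('turn_z', np.float64(-0.004)), ('toolz', array([ 0.007, -0.   , -1.   ]), 'q6', np.float64(0.3))]
```

```bash
python3 -m pendant '[[-1,-14.7,-49,0,0,0,0],[-1,-14.7,-49,0,0,0,0],[-1,-14.7,-49,0,0,0,0],[-1,0,0,0,0,0,0],[-1,0,0,0,0,0,0]]'; python3 - <<'E'
from h import *
import pickle
a=.335;print(delta([.6037-.109*np.sin(a),-.1918+.109*np.cos(a),.035],a))
c=calibration('wrist');im=capture('wrist');cv2.imwrite('pics/w9.png',im);pickle.dump(c,open('pics/w9.pkl','wb'))
E
```

```text
time_s: 21.3
tcp_pos: [0.5647, -0.0887, 0.0868]
tcp_rot: [0.0, 0.814, -0.581, -0.001]
contact_force: [0.8, -0.4, -0.6]
finger_gap: 0.0531
grip_force: 63.2
[array([ 1.2, -3. , 51.8]), ('turn_z', np.float64(-0.004)), ('toolz', array([-0.002,  0.   , -1.   ]), 'q6', np.float64(0.15))]
```

View pics/w9.png

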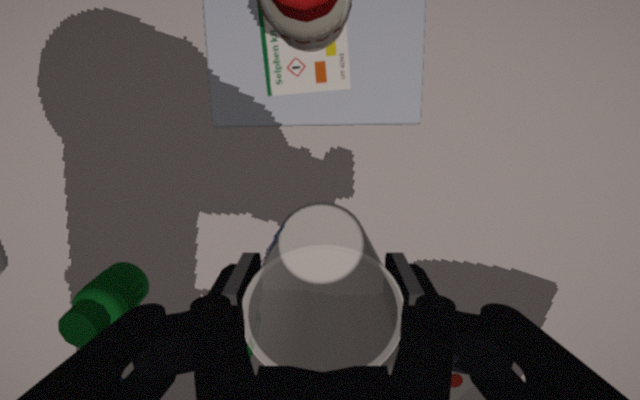

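Box edge facing the pack: corners (213,126) and (420,124). Red bottle foot edge about (308,50), which I use to check its centring too.

```bash
python3 - <<'E'
from h import *
import pickle
c=pickle.load(open('pics/w9.pkl','rb'));im=cv2.imread('pics/w9.png')
q=cast(c,[(213,126),(421,124.5)],.052)[:,:2];print(q)
e=q[0]-q[1];L=np.linalg.norm(e);e/=L;n=np.array([-e[1],e[0]]);m=q.mean(0)
print('L',L,'yaw',np.degrees(np.arctan2(e[1],e[0])),'ctr',m-.052*n,'target',m+.057*n)
# red-bottle body silhouette: left/right extents near its shoulder at height z=.098 and foot
f=cast(c,[(308,50),(262,20),(351,20)],.052)[:,:2];print('foot pts in box frame mm',((f-(m-.052*n))@np.c_[e,n]*1000).round(1))
print(delta([*(m+.057*n),.035],np.arctan2(e[1],e[0])))
cv2.imwrite('pics/crop3.png',cv2.resize(im[0:140,190:440],None,fx=3,fy=3,interpolation=2))
E
```

```text
[[ 0.63369374 -0.12671153]
 [ 0.53642957 -0.1608642 ]]
L 0.10308600247709604 yaw 19.347861298013044 ctr [ 0.60228939 -0.19285114] target [ 0.5661774  -0.09000697]
foot pts in box frame mm [[  3.8  17.2]
 [ 25.    3.7]
 [-16.3   4.1]]
[array([ 1.5, -1.4, 52. ]), ('turn_z', np.float64(-0.007)), ('toolz', array([-0.001,  0.   , -1.   ]), 'q6', np.float64(0.15))]
```

View pics/crop3.png

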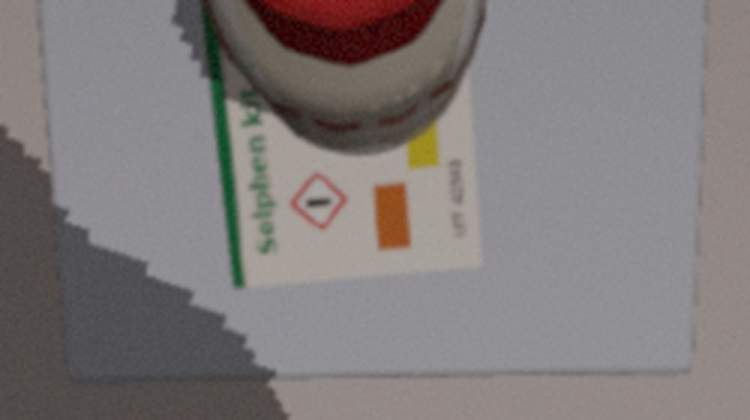

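Lid and bottle agree to about 3 mm in the box's x, so that is acceptable. Lowering the beaker.

```bash
python3 -m pendant '[[-1,1.4,-2.2,25,0,0,0],[-1,0,0,25,0,0,0],[-1,0,0,0,0,0,0]]'|sed -n '2p;4p'; python3 -m pendant '[[-1,0,0,3,0,0,0],[-1,0,0,0,0,0,0]]'|sed -n '2p;4p';python3 -m pendant '[[-1,0,0,2,0,0,0],[-1,0,0,0,0,0,0]]'|sed -n '2p;4p'
```

```text
tcp_pos: [0.5658, -0.0903, 0.0361]
contact_force: [-0.4, 0.5, -0.6]
tcp_pos: [0.5684, -0.0896, 0.0355]
contact_force: [0.6, 0.1, 0.9]
tcp_pos: [0.5681, -0.0894, 0.0328]
contact_force: [-0.7, 0.2, -1.1]
```

```bash
python3 -m pendant '[[-1,0,0,2,0,0,0],[-1,0,0,0,0,0,0]]'|sed -n '2p;4p'; python3 -m pendant '[[-1,0,0,1.5,0,0,0],[-1,0,0,0,0,0,0]]'|sed -n '2p;4p';python3 -m pendant '[[-1,0,0,1,0,0,0],[-1,0,0,0,0,0,0]]'|sed -n '2p;4p'
```

```text
tcp_pos: [0.5679, -0.0894, 0.0304]
contact_force: [-0.3, -0.9, -0.1]
tcp_pos: [0.5681, -0.0895, 0.029]
contact_force: [-0.0, 0.6, -0.7]
tcp_pos: [0.5682, -0.0896, 0.0289]
contact_force: [-1.9, 1.6, 7.3]
```

```bash
python3 -m pendant '[[1,0,0,0,0,0,0],[1,0,0,0,0,0,0],[1,0,0,0,0,0,0],[1,0,0,-20,0,0,0],[1,0,0,-60,0,0,0],[1,20,0,-55,0,0,0],[1,40,0,-40,0,0,0],[1,0,0,0,0,0,0],[1,0,0,0,0,0,0]]'; python3 - <<'E'
from h import *
import pickle
print(read_state()['tcp_pos'])
c=calibration('wrist');im=capture('wrist');cv2.imwrite('pics/w10.png',im);pickle.dump(c,open('pics/w10.pkl','wb'))
print(proj(c,[[.568,-.0895,0],[.568,-.0895,.069]]))
E
```

```text
time_s: 24.1
tcp_pos: [0.5869, -0.1462, 0.2023]
tcp_rot: [0.0, 0.814, -0.581, -0.0]
contact_force: [-0.8, 1.1, -0.5]
finger_gap: 0.0854
grip_force: 0.0
[ 0.58693069 -0.14620505  0.2023374 ]
[[320.63453593 230.85894362]
 [320.25434307 259.35654107]]
```

View pics/w10.png

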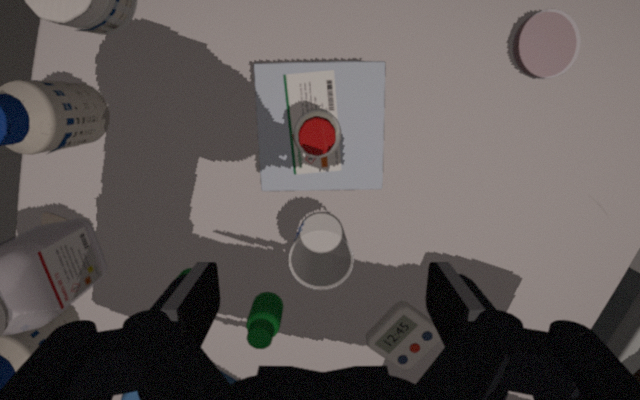

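Beaker rim centre about (320,259) and foot (321,233), as expected for (0.568,-0.0895). Red bottle near the lid's middle, pink dish at (548,44). I have used the 14 views, so from here I check numerically.

```bash
python3 - <<'E'
from h import *
import pickle
c=pickle.load(open('pics/w10.pkl','rb'));im=cv2.imread('pics/w10.png')
q=cast(c,[(255,64),(384,62),(382,189),(262,191)],.052)[:,:2]*1000
print('lid',q.mean(0),cv2.minAreaRect(q.astype(np.float32)))
g=blob(im,(80,120,50),(100,255,255),(280,100,350,170));print('cap',cv2.fitEllipse(cast(c,g,.112)[:,:2].astype(np.float32)*1000))
a=cv2.GaussianBlur(im,(3,3),0).astype(int);print(a[44,505:600:6].tolist())
print(delta([.434,-.328,.2]))
E
```

```text
lid [ 602.50587344 -191.73143375] ((602.4501953125, -191.82626342773438), (102.47565460205078, 102.69338989257812), 19.88987922668457)
cap ((604.8530883789062, -190.93260192871094), (23.30686378479004, 24.06631088256836), 6.237889289855957)
[[124, 128, 137], [65, 67, 73], [45, 45, 58], [113, 112, 130], [113, 112, 130], [111, 111, 128], [112, 112, 129], [112, 110, 128], [111, 110, 128], [110, 110, 128], [110, 111, 128], [110, 111, 128], [132, 132, 142], [123, 125, 135], [122, 125, 135], [121, 124, 134]]
[array([122.7, 203.5,   2.1]), ('toolz', array([-0.002,  0.   , -1.   ]), 'q6', np.float64(0.25))]
```

```bash
python3 -m pendant '[[1,28.5,40.7,0,0,0,0],[1,28.5,40.7,0,0,0,0],[1,28.5,40.7,0,0,0,0],[1,28.5,40.7,0,0,0,0],[1,28.5,40.7,0,0,0,0],[1,0,0,0,0,0,0],[1,0,0,0,0,0,0]]'; cat > pk.py <<'E'
from h import *
def pink(z=.011,ex=(.434,-.328),tz=.015):
    c=calibration('wrist');im=capture('wrist')
    t=proj(c,[*ex,tz])[0].astype(int)
    a=cv2.GaussianBlur(im,(3,3),0).astype(int); h=cv2.cvtColor(cv2.GaussianBlur(im,(3,3),0),cv2.COLOR_BGR2HSV)
    # pinkness: green no higher than blue + 3, while red stands well above green
    m=(((a[...,2]-a[...,1])>13)&((a[...,1]-a[...,0])<3)&(a[...,2]>70)).astype(np.uint8)*255
    k=np.zeros_like(m);k[max(t[1]-60,0):t[1]+60,max(t[0]-60,0):t[0]+60]=255
    m=cv2.morphologyEx(m&k,cv2.MORPH_OPEN,np.ones((3,3)))
    g=cv2.convexHull(max(cv2.findContours(m,0,cv2.CHAIN_APPROX_NONE)[0],key=cv2.contourArea))[:,0]
    e=cv2.fitEllipse(cast(c,g,z)[:,:2].astype(np.float32)*1000);print('pink px',t,g.min(0),g.max(0),'fit',np.round(e[0],1),np.round(e[1],1))
    return e[0][0]/1e3,e[0][1]/1e3
E
python3 - <<'E'
from pk import *
x,y=pink();print(delta([x,y,.02],.335))
E
```

```text
time_s: 25.02
tcp_pos: [0.4411, -0.3466, 0.2021]
tcp_rot: [0.0, 0.814, -0.581, -0.001]
contact_force: [0.1, -0.0, 0.5]
finger_gap: 0.085
grip_force: 0.0
pink px [321 197] [296 166] [353 222] fit [ 432.4 -330.6] [56.5 57.2]
[array([-17.7,   3.4, 182.3]), ('turn_z', np.float64(-0.003)), ('toolz', array([-0.001,  0.001, -1.   ]), 'q6', np.float64(0.65))]
```

```bash
python3 -m pendant '[[1,-18,3,50,0,0,0],[1,0,0,55,0,0,0],[1,0,0,45,0,0,0],[1,0,0,30,0,0,0],[1,0,0,0,0,0,0],[1,0,0,0,0,0,0]]'; python3 -c "
from h import *;print(delta([.4327,-.330,0],.335))"
```

```text
time_s: 25.82
tcp_pos: [0.4339, -0.3308, 0.024]
tcp_rot: [-0.0, 0.814, -0.58, 0.001]
contact_force: [0.2, 0.1, -0.4]
finger_gap: 0.0856
grip_force: 0.0
[array([-1.2,  0.9, 24. ]), ('turn_z', np.float64(-0.002)), ('toolz', array([ 0.001, -0.001, -1.   ]), 'q6', np.float64(0.62))]
```

```bash
python3 -m pendant '[[1,0,0,14,0,0,0],[1,0,0,10,0,0,0],[1,0,0,0,0,0,0],[1,0,0,0,0,0,0]]'|sed -n '2p;4p'; python3 -m pendant '[[-1,0,0,0,0,0,0],[-1,0,0,0,0,0,0],[-1,0,0,0,0,0,0],[-1,0,0,0,0,0,0],[-1,0,0,0,0,0,0]]'; 
```

```text
tcp_pos: [0.4328, -0.3312, -0.0008]
contact_force: [-0.4, 0.0, 0.5]
time_s: 26.95
tcp_pos: [0.4331, -0.3312, 0.0]
tcp_rot: [-0.0, 0.814, -0.581, 0.001]
contact_force: [-1.4, 2.2, 7.7]
finger_gap: 0.0558
grip_force: 62.2
```

```bash
python3 -m pendant '[[-1,0,0,-20,0,0,0],[-1,0,0,-50,0,0,0],[-1,0,0,-50,0,0,0],[-1,0,0,0,0,0,0],[-1,0,0,0,0,0,0]]'; python3 - <<'E'
from pk import *
s=read_state();R=yaw(s);p=s['tcp_pos'];print(p)
im=capture('wrist');cv2.imwrite('pics/w11.png',im)
for z in (.015,):
    x,y=pink(z=p[2]+z-.002,ex=(p[0],p[1]),tz=p[2]+z); print('offset in tool mm',R.T@(np.array([x,y,p[2]])-p)*1000)
im=capture('top');c=calibration('top');cv2.imwrite('pics/t2.png',im)
t=proj(c,p)[0].astype(int);print('top px',t)
E
```

```text
time_s: 27.58
tcp_pos: [0.4324, -0.3308, 0.119]
tcp_rot: [-0.0, 0.814, -0.581, 0.0]
contact_force: [-0.3, -0.3, -1.0]
finger_gap: 0.0561
grip_force: 63.7
[ 0.43242479 -0.33084616  0.11904116]
pink px [318 281] [258 221] [377 337] fit [ 431.  -331.8] [55.7 57.1]
offset in tool mm [ 4.58261466e-01  1.67230507e+00 -9.80683707e-04]
top px [414 245]
```

```bash
sed -i 's/-60/-W/g;s/+60/+W/g;s/tz=.015)/tz=.015,W=60)/' pk.py; python3 - <<'E'
from pk import *
s=read_state();R=yaw(s);p=s['tcp_pos'];print(p)
for z in (.008,.012,.015):
    x,y=pink(z=p[2]+z,ex=(p[0],p[1]),tz=p[2]+z,W=95); print(z,'offset in tool mm',(R.T@(np.array([x,y,p[2]])-p)*1000).round(1))
im=cv2.imread('pics/w11.png')
for r in range(200,350,8): print(r,im[r,318].tolist(),end=' ')
print()
for q in range(220,420,8): print(q,im[280,q].tolist(),end=' ')
E
```

```text
[ 0.43190835 -0.33074441  0.11781996]
pink px [319 273] [255 213] [390 337] fit [ 429.9 -328.9] [58.3 59.3]
0.008 offset in tool mm [-2.4  1.3  0. ]
pink px [319 278] [255 213] [390 337] fit [ 430.7 -331. ] [56.5 57.6]
0.012 offset in tool mm [-0.2  1.2  0. ]
pink px [319 281] [255 213] [390 337] fit [ 431.3 -332.4] [55.3 56.3]
0.015 offset in tool mm [ 1.4  1.1 -0. ]
200 [122, 127, 137] 208 [48, 47, 59] 216 [112, 114, 129] 224 [113, 114, 131] 232 [110, 110, 129] 240 [110, 110, 127] 248 [109, 108, 128] 256 [111, 109, 126] 264 [112, 111, 129] 272 [111, 111, 128] 280 [111, 111, 127] 288 [112, 110, 128] 296 [111, 111, 129] 304 [112, 111, 128] 312 [106, 107, 123] 320 [111, 111, 127] 328 [108, 106, 123] 336 [107, 106, 123] 344 [132, 133, 142] 
220 [9, 10, 5] 228 [41, 44, 44] 236 [48, 48, 51] 244 [19, 13, 15] 252 [42, 42, 48] 260 [110, 110, 127] 268 [112, 110, 127] 276 [109, 107, 125] 284 [110, 110, 127] 292 [105, 106, 124] 300 [108, 110, 128] 308 [111, 108, 127] 316 [108, 107, 127] 324 [109, 109, 127] 332 [112, 109, 127] 340 [111, 110, 128] 348 [113, 110, 128] 356 [112, 110, 128] 364 [114, 112, 131] 372 [108, 108, 127] 380 [108, 109, 126] 388 [112, 111, 128] 396 [15, 12, 14] 404 [16, 18, 18] 412 [48, 46, 49]
```

```bash
python3 - <<'E'
from h import *
import pickle
c=pickle.load(open('pics/w10.pkl','rb'));im=cv2.imread('pics/w10.png');g=cv2.GaussianBlur(cv2.cvtColor(im,cv2.COLOR_BGR2GRAY),(3,3),0)
print(g[233,285:360:4].tolist(),g[200:300:4,321].tolist())
m=(g>int(g[233,321])-10).astype(np.uint8)*255;k=np.zeros_like(m);k[208:258,296:346]=255
q=max(cv2.findContours(cv2.morphologyEx(m&k,cv2.MORPH_OPEN,np.ones((5,5))),0,cv2.CHAIN_APPROX_NONE)[0],key=cv2.contourArea)[:,0]
e=cv2.fitEllipse(cast(c,q,.002)[:,:2].astype(np.float32)*1000);print('foot',e,q.min(0),q.max(0))
print('rim ctr',cast(c,(320.5,259),.069))
print(delta([.568,-.0895,.165],.335))
E
```

```text
[78, 76, 76, 62, 132, 141, 147, 149, 150, 149, 149, 150, 145, 139, 117, 121, 137, 137, 138] [137, 93, 117, 103, 138, 137, 136, 136, 150, 149, 149, 148, 149, 116, 68, 69, 69, 68, 69, 69, 69, 69, 112, 76, 75]
foot ((565.1470336914062, -80.9664306640625), (22.869089126586914, 38.48566436767578), 108.59747314453125) [302 230] [339 250]
rim ctr [[ 0.56790927 -0.0898828   0.069     ]]
[array([-184.2, -206.8,  -47. ]), ('turn_z', np.float64(-0.004)), ('toolz', array([-0.002,  0.001, -1.   ]), 'q6', np.float64(0.62))]
```

```bash
python3 - <<'E'
from h import *
import pickle
c=pickle.load(open('pics/w10.pkl','rb'));im=cv2.imread('pics/w10.png');g=cv2.cvtColor(im,cv2.COLOR_BGR2GRAY)
t=np.linspace(0,6.28,100);o=np.array([.568,-.0895,0])
P=lambda r,z:proj(c,o+np.c_[r*np.cos(t),r*np.sin(t),0*t+z])
a=P(.028,.069);print('rim pred',a.min(0),a.max(0));a=P(.023,0);print('foot pred',a.min(0),a.max(0));a=P(.0197,.002);print('disc pred',a.min(0),a.max(0))
print(g[280:298,321].tolist());print(g[259,280:296].tolist());print(g[259,345:362].tolist()); print(g[204:220,321].tolist(),g[244:258,321].tolist())
E
python3 -m pendant '[[-1,0,0,-47,0,0,0],[-1,-36.8,-41.2,0,0,0,0],[-1,-36.8,-41.2,0,0,0,0],[-1,-36.8,-41.2,0,0,0,0],[-1,-36.8,-41.2,0,0,0,0],[-1,-36.8,-41.2,0,0,0,0],[-1,0,0,0,0,0,0],[-1,0,0,0,0,0,0]]'; python3 -c "
from h import *;print(delta([.568,-.0895,.0685],.335))"
```

```text
rim pred [287.41179003 228.49710198] [353.10477972 288.48578735]
foot pred [298.47483537 209.69151876] [342.79640517 251.2659523 ]
disc pred [301.5449672  213.37329341] [339.70718994 249.14586833]
[65, 68, 73, 71, 64, 76, 103, 114, 114, 103, 85, 76, 77, 77, 74, 75, 71, 73]
[74, 76, 79, 73, 79, 80, 71, 77, 101, 129, 129, 98, 82, 84, 82, 80]
[68, 64, 61, 64, 59, 83, 110, 117, 118, 100, 109, 116, 118, 131, 134, 134, 138]
[86, 88, 82, 107, 128, 134, 133, 120, 92, 108, 132, 135, 137, 139, 137, 141] [147, 148, 151, 148, 149, 148, 150, 140, 119, 87, 72, 66, 67, 71]
time_s: 28.88
tcp_pos: [0.5673, -0.0899, 0.1653]
tcp_rot: [0.001, 0.814, -0.581, -0.001]
contact_force: [-0.5, -0.7, -0.9]
finger_gap: 0.0562
grip_force: 63.7
[array([-0.1, -0.9, 96.8]), ('turn_z', np.float64(-0.003)), ('toolz', array([-0.002, -0.   , -1.   ]), 'q6', np.float64(0.15))]
```

```bash
python3 -m pendant '[[-1,-0.7,-0.5,45,0,0,0],[-1,0,0,35,0,0,0],[-1,0,0,12,0,0,0],[-1,0,0,0,0,0,0],[-1,0,0,0,0,0,0]]'|sed -n '2p;4p'; python3 -m pendant '[[-1,0,0,1.5,0,0,0],[-1,0,0,0,0,0,0]]'|sed -n '2p;4p'; python3 -m pendant '[[-1,0,0,1.5,0,0,0],[-1,0,0,0,0,0,0]]'|sed -n '2p;4p'
```

```text
tcp_pos: [0.5689, -0.0896, 0.0755]
contact_force: [-0.4, 0.5, -0.3]
tcp_pos: [0.5683, -0.0892, 0.0733]
contact_force: [0.1, 1.4, -0.4]
tcp_pos: [0.5679, -0.0892, 0.071]
contact_force: [0.2, 0.1, 0.4]
```

```bash
python3 -m pendant '[[-1,0,0,1,0,0,0],[-1,0,0,0,0,0,0]]'|sed -n '2p;4p'; python3 -m pendant '[[-1,0,0,1,0,0,0],[-1,0,0,0,0,0,0]]'|sed -n '2p;4p'; python3 -m pendant '[[-1,0,0,1,0,0,0],[-1,0,0,0,0,0,0]]'|sed -n '2p;4p'
```

```text
tcp_pos: [0.5679, -0.0893, 0.0699]
contact_force: [0.6, 0.7, -0.6]
tcp_pos: [0.5679, -0.0893, 0.069]
contact_force: [-0.1, -0.8, 0.1]
tcp_pos: [0.5682, -0.0894, 0.0686]
contact_force: [-1.4, -0.7, 4.5]
```

```bash
python3 -m pendant '[[1,0,0,0,0,0,0],[1,0,0,0,0,0,0],[1,0,0,0,0,0,0],[1,0,0,0,0,0,0],[1,0,0,-20,0,0,0],[1,0,0,-50,0,0,0],[1,0,0,-55,0,0,0],[1,30,0,-30,0,0,0],[1,0,0,0,0,0,0],[1,0,0,0,0,0,0]]'; python3 - <<'E'
from pk import *
x,y=pink(z=.081,ex=(.568,-.089),tz=.083,W=70)
c=calibration('wrist');im=capture('wrist');cv2.imwrite('pics/w12.png',im);g=cv2.cvtColor(im,cv2.COLOR_BGR2GRAY)
t=np.linspace(0,6.28,100);o=np.array([.568,-.089,0])
P=lambda r,z:proj(c,o+np.c_[r*np.cos(t),r*np.sin(t),0*t+z])
for n,r,z in(('dish top',.030,.084),('dish bottom',.030,.069),('foot',.023,0)):
    a=P(r,z);print(n,a.min(0).round(),a.max(0).round())
b=blob(im,(80,120,50),(100,255,255),(200,0,420,230));print('redcap',cv2.fitEllipse(cast(c,b,.112)[:,:2].astype(np.float32)*1000)[0])
E
```

```text
time_s: 32.0
tcp_pos: [0.5771, -0.1176, 0.2222]
tcp_rot: [0.0, 0.814, -0.581, -0.001]
contact_force: [-0.9, 0.3, -0.5]
finger_gap: 0.0852
grip_force: 0.0
pink px [319 224] [289 191] [354 254] fit [566.8 -89.3] [56.6 57.9]
dish top [284. 190.] [355. 257.]
dish bottom [286. 185.] [354. 250.]
foot [299. 177.] [342. 218.]
redcap (604.6599731445312, -190.46644592285156)
```

```bash
python3 - <<'E'
from h import *
im=capture('top');a=cv2.imread('pics/top0.png')
for n,(x,y) in dict(pale=(181,259),timer=(293,252),tape=(433,192),g1=(285,171),g2=(286,199),teal=(184,206)).items():
    A=cv2.Canny(a[y-22:y+22,x-22:x+22],60,150).astype(np.float32);B=cv2.Canny(im[y-22:y+22,x-22:x+22],60,150).astype(np.float32)
    print(n,np.round(cv2.phaseCorrelate(cv2.GaussianBlur(A,(5,5),0),cv2.GaussianBlur(B,(5,5),0)),2) if 0 else np.round(cv2.phaseCorrelate(A,B)[0],2))
print(read_state()['time_s']); finish_job()
E
```

```text
pale [0.27 0.52]
timer [-0.51  3.7 ]
tape [0.49 0.5 ]
g1 [0.44 0.9 ]
g2 [0.39 0.72]
teal [0.4  0.68]
32.15
the job is handed in; nothing more can be done
```

The job is handed in at 32 s. The red bottle is on the box lid (about 2–3 mm off centre), the brown bottle is on the cold pack, and the beaker stands about 3 cm from the box with the pink dish flat on its rim. In the last picture check, the timer read about 4 px of shift where the pale dish, tape roll and look-alikes read under 1 px. I handed in without following that up; the arm passed over the timer but felt no contact, so a shadow change is likelier than movement.

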